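# Put the mixed-up lids back on their own tea caddies

## Robot

A 7-joint arm with a two-finger parallel gripper is mounted at the origin on the work surface. World frame = base frame: x ahead of the robot, y to its left, z up, the work surface at z = 0. Lengths are in mm, angles in rad, forces in N, time in s.
With the tool pointing down it reaches from about 400 to 875 mm from the base axis. Payload 4.4 kg.
Tool frame: the origin (TCP) lies midway between the tips of the shut fingers; the grasp point (between the pads) lies 19 mm behind it (ctrl.grip_point_offset is the distance from the TCP to the grasp point, in mm); z points along the fingers, y is the line along which they close (so a half turn about z gives the same grasp; the last joint's range is limited). The gripper opens to 85 mm and grips with 20 to 120 N. Pads are 22 mm wide; open, the fingers measure 114 mm over their backs; the gripper's body (76 mm by 85 mm) begins 54 mm behind the grasp point. The pads swing forward as they close: fully open they stand 13 mm farther back than shut.
Start: joints at [-1.322, 0.628, 0.038, 1.517, -0.027, 0.996, -0.02], TCP at [201.233, 618.08, 231.313] pointing down, gripper open.
Joint ranges: [-3.06, 3.06], [-0.37, 2.12], [-1.25, 1.32], [0.18, 2.47], [-1.1, 4.24], [0.23, 1.98], [-2.94, 2.94]. Speed limits (rad/s): [2.57, 2.57, 3.14, 3.14, 3.14, 3.14, 3.14].

## Interface

Orientations are given as [roll, pitch, yaw] about the fixed x, y, z axes, in that order (R = Rz(yaw) Ry(pitch) Rx(roll)).
In Python, from cell import ctrl, eyes gives the robot as it stands (ctrl), with the cameras (eyes).
- The arm moves only by the tool shift_gripper, called as name([rows], argument=value, ...), one row to a line, values as JSON. Schema: {"type":"object","properties":{"segments":{"type":"array","items":{"type":"object","properties":{"trans":{"type":"array","items":{"type":"number"},"minItems":3,"maxItems":3},"turn_vec":{"type":"array","items":{"type":"number"},"minItems":3,"maxItems":3},"aperture":{"type":"number"}},"additionalProperties":false,"required":["aperture"]},"minItems":1,"maxItems":12},"only":{"type":"string"},"quiet":{"type":"boolean"},"lines":{"type":"string"}},"required":["segments"],"additionalProperties":false}. segments is a list of rows, 1 to 12 of them, each an object with the fields trans (a list: dx, dy, dz in shares of the most that a row can go, 1 being 50 mm), turn_vec (a list: a rotation vector rx, ry, rz in fractions of the full range, 1 being pi rad), aperture (the finger opening in mm); a field left out counts as zero (the opening has to be given); each row shifts and turns the commanded pose from where the row before left it, along the tool's axes as they then stand; what a row does not reach is not made up. A row lasts 1/10 s, in which the tool goes at most 50 mm and 0.15 rad, less where a joint would pass 70% of its speed; a pose out of reach is approached as far as the arm can. The fingers move at their own pace and stop on an object; the grip force is fixed at half the most. Time passes only in rows, so rows that do not move let the fingers close. The tool returns the time, the measured TCP pose, the force, the opening and the grip force at its end. only (a regular expression) keeps the lines of the reply that match it, lines (a string "A,B") keeps lines A to B, and quiet returns only ok. A shift or turn number past 1, either way, is cut back to 1. Input that does not fit is refused with a message, and nothing moves.
- ctrl.read_state(): the state, without advancing time (a new reading comes with each control period).
- eyes.get_image(name): name is "side" or "top" or "wrist"; returns the picture (420x560x3 uint8, blue, green, red); there is no depth.
- eyes.calibration(name): a dict with "fx", "fy", "cx", "cy" (pixels), "rvec" (rotation vector, rad) and "tvec" (3), from world to camera coordinates, as OpenCV has them; the wrist camera has in their place "hand_eye" (4x4, takes a point from camera to tool coordinates, whose origin is the TCP and whose axes are the flange's). Camera axes: x right, y down, z forward; pixel columns grow to the right and rows downward; lengths in mm; the calibration is good to about 2 mm. The wrist camera is an equidistant fisheye: a pixel r from the principal point sees the ray r / f radians off the axis. A picture is of the moment at which its call begins: read the wrist's pose just before it. calibration takes no time and is no camera call.
- ctrl.finish_job(): hands the job in; it is judged then, once.
The state is a dict: "clock": time; "qpos": joint angles; "qd": joint speeds; "tau": joint torques, N m; "eef_pos": TCP position; "tool_rot": TCP orientation; "force": force on the tool from outside, world axes, zero at the start; "torque": the same for the moment, N m; "width": finger opening in mm; "gripper_force": force on a finger pad.
Only numpy, scipy, OpenCV 4.12 (cv2) and the standard library are available. Lean on these libraries where they do the work, as an engineer would, in place of code of your own. Each camera call takes 0.05 s, during which the arm holds its last target. There are 200 camera calls.

## Task

The lids of the three clay tea caddies, round, square and oblong, have been put on the wrong caddies. Put each lid on the caddy of its own shape, lying flat and fully home in the neck, with the square and oblong lids turned in line with their caddies; when you need a free spot, set a lid down on the empty turntable. The ware is brittle, so set each lid down gently rather than letting it drop, and do not shift the caddies or disturb the bottle, brush pot and bowl around them.

Things in the scene. Friction and masses are not known exactly. Their poses are not given: they have to be found in the camera images.
- round_lid: Round bare clay lid, 86 mm across. Plate 7 mm thick; on top a flat-sided upright knob 36 mm long (x), 14 mm thick (y), 30 mm high; beneath a round plug 32 mm wide, 6 mm deep. Origin: centre of the plate's underside (plug ends 6 mm below, plate top 7 mm, knob top 37 mm above); z up. Loose, 0.1 to 0.25 kg. Starts on a caddy of another shape, turned a little.
- square_lid: Square bare clay lid, 82 x 82 mm, sides along its x and y. Plate 7 mm thick; on top a flat-sided upright knob 36 mm long (x), 14 mm thick (y), 30 mm high; beneath a round plug 32 mm wide, 6 mm deep. Origin: centre of the plate's underside (plug ends 6 mm below, plate top 7 mm, knob top 37 mm above); z up. Loose, 0.1 to 0.25 kg. Starts on a caddy of another shape, turned a little.
- oblong_lid: Oblong (rectangular) bare clay lid, 114 mm along its x, 70 mm along its y. Plate 7 mm thick; on top a flat-sided upright knob 36 mm long (x), 14 mm thick (y), 30 mm high; beneath a round plug 32 mm wide, 6 mm deep. Origin: centre of the plate's underside (plug ends 6 mm below, plate top 7 mm, knob top 37 mm above); z up. Loose, 0.1 to 0.25 kg. Starts on a caddy of another shape, turned a little.
- round_caddy: Round bare clay tea caddy, 112 mm across. Body 92 mm high, flat shoulder, round neck 62 mm outside, 48 mm inside, rim at 100 mm: a lid's plate rests on it, plug in the mouth with 8 mm play all round, so a seated lid's origin is 100 mm above the caddy's. Origin: centre of its underside; z up. Loose, 0.5 to 1.1 kg.
- square_caddy: Square bare clay tea caddy, 106 x 106 mm, sides along its x and y. Body 92 mm high, flat shoulder, round neck 62 mm outside, 48 mm inside, rim at 100 mm: a lid's plate rests on it, plug in the mouth with 8 mm play all round, so a seated lid's origin is 100 mm above the caddy's. Origin: centre of its underside; z up. Loose, 0.5 to 1.1 kg.
- oblong_caddy: Oblong (rectangular) bare clay tea caddy, 142 mm along its x, 92 mm along its y. Body 92 mm high, flat shoulder, round neck 62 mm outside, 48 mm inside, rim at 100 mm: a lid's plate rests on it, plug in the mouth with 8 mm play all round, so a seated lid's origin is 100 mm above the caddy's. Origin: centre of its underside; z up. Loose, 0.5 to 1.1 kg.
- wheel: Empty low potter's turntable (banding wheel): iron foot fixed to the bench and a blue-painted disc 200 mm across that turns with slight friction; its flat top is 63 mm above the bench. A lid set down near its middle stands steadily on its plug. Origin: on the wheel's axis at bench height.
- bottle: Bystander: clear water bottle with a blue cap, 62 mm across, 185 mm tall, standing loose. Origin: centre of its underside.
- brush_pot: Bystander: white pot 74 mm across and 85 mm high with four upright brushes, 172 mm tall in all, standing loose. Origin: centre of its underside.
- bowl: Bystander: pale bisque bowl 110 mm across, 50 mm high, standing loose. Origin: centre of its underside.

How it is judged:
By the outcome, as a careful person would: the job done as asked, in the order asked, and still so for the second after the job is handed in, with the robot touching nothing.
It also fails if it takes over 109 s, if anything falls off the work surface, if the arm or the gripper's body presses on something with over 40 N, if the wrist force passes 120 N, or if a joint passes its speed limit or range.

## Working session

There is one attempt and no reset: what is moved stays moved. The work goes in short steps, Python scripts to look and compute and a tool call to move; the robot and the scene stay as the last step left them, time stands still between calls to the robot, and variables do not carry over. Pictures are saved under pics/ and viewed, at most 14 in all, crops included, and the job is handed in when it is done.

```bash
ls; mkdir -p pics
```

Run:
```python
from cell import ctrl, eyes
import cv2
s=ctrl.read_state();print(s)
for n in("top","side"):
    cv2.imwrite(f"pics/{n}0.png",eyes.get_image(n)); print(n,eyes.calibration(n))
print(eyes.calibration("wrist"), ctrl.grip_point_offset)
```

```text
cell.py
pics
{'clock': 0.0, 'qpos': array([-1.32182011,  0.62933993,  0.03844612,  1.51836237, -0.02694569,
        0.99629037, -0.01995318]), 'qd': array([-0.00051267,  0.00044969,  0.00103793,  0.00130922, -0.00122774,
       -0.00121929, -0.00075938]), 'tau': array([-3.39981152e-04, -5.63403690e+01,  1.22626372e+00, -1.93441719e+01,
        1.10718445e-02,  1.05123664e-02,  1.15182053e-05]), 'eef_pos': array([201.04069596, 617.47800345, 230.39499584]), 'tool_rot': array([-3.13971186e+00,  7.22785748e-05,  2.82688964e+00]), 'force': array([-0.02834873,  0.86763549, -0.36428719]), 'torque': array([-0.0524243 , -0.02220168,  0.02392219]), 'gripper_force': 0.0, 'width': 85.19377868445069}
top {'fx': 478.2647158956444, 'fy': 478.2647158956444, 'cx': 282.87491354857747, 'cy': 216.19559004128544, 'rvec': array([ 2.15671252, -2.13852479,  0.13982104]), 'tvec': array([   2.32349173,  625.53439301, 1296.54592692])}
side {'fx': 501.3542236386301, 'fy': 501.3542236386301, 'cx': 281.83421019942045, 'cy': 207.48948367188294, 'rvec': array([ 2.15229102, -0.65189625,  0.29958727]), 'tvec': array([-488.99307012,  263.06611881, 1025.52472628])}
{'fx': 325.19226210127806, 'fy': 325.19226210127806, 'cx': 277.2646924778783, 'cy': 208.7681879940823, 'hand_eye': array([[-8.15441200e-04, -9.59295467e-01, -2.82403155e-01,
         7.27243764e+01],
       [ 9.99998927e-01, -1.12595334e-03,  9.37247371e-04,
         8.17394681e-01],
       [-1.21706993e-03, -2.82402087e-01,  9.59295356e-01,
        -1.42829370e+02],
       [ 0.00000000e+00,  0.00000000e+00,  0.00000000e+00,
         1.00000000e+00]])} 18.700000000000003
```

View pics/top0.png

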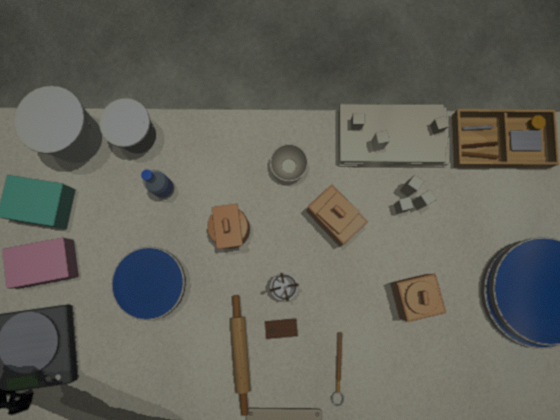

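View pics/side0.png

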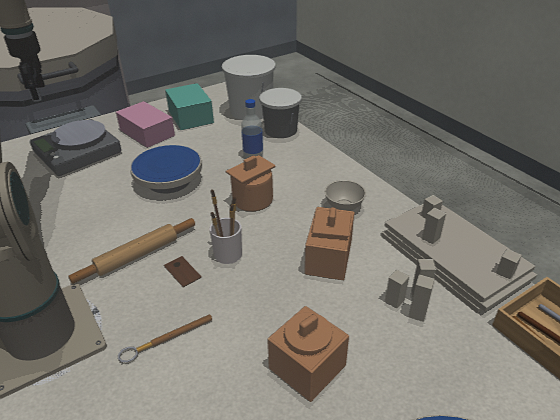

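The top view shows the oblong lid on the round caddy (228,228), the square lid on the oblong caddy (337,215) and the round lid on the square caddy (420,297). The turntable is the blue disc at (149,284). The side view agrees. First I'll get coarse positions from both views.

Create h.py:
```python
import numpy as np, cv2
from cell import ctrl, eyes
from scipy.spatial.transform import Rotation as Ro
def ray(name,uv,st=None):
    c=eyes.calibration(name)
    x=np.array([(uv[0]-c["cx"])/c["fx"],(uv[1]-c["cy"])/c["fy"]])
    if name=="wrist":
        t=np.linalg.norm(x); d=np.r_[x/max(t,1e-9)*np.sin(t),np.cos(t)]
        H=np.array(c["hand_eye"]); R=Ro.from_euler("xyz",st["tool_rot"]).as_matrix()
        return R@H[:3,3]+st["eef_pos"], R@H[:3,:3]@d
    R=cv2.Rodrigues(c["rvec"])[0]; return -R.T@c["tvec"], R.T@np.r_[x,1]
def onz(r,z): return r[0]+r[1]*(z-r[0][2])/r[1][2]
def meet(*rs):
    A=0;b=0
    for o,d in rs:
        d=d/np.linalg.norm(d);P=np.eye(3)-np.outer(d,d);A=A+P;b=b+P@o
    p=np.linalg.solve(A,b); return p,[round(float(np.linalg.norm(np.cross(p-o,d/np.linalg.norm(d)))),1) for o,d in rs]
def pix(p,st):  # world -> wrist pixel
    c=eyes.calibration("wrist");H=np.array(c["hand_eye"]);R=Ro.from_euler("xyz",st["tool_rot"]).as_matrix()
    q=H[:3,:3].T@(R.T@(np.array(p)-st["eef_pos"])-H[:3,3]); t=np.arctan2(np.hypot(*q[:2]),q[2])
    return np.array([c["cx"],c["cy"]])+c["fx"]*t*q[:2]/np.hypot(*q[:2])
def clay(im):
    h=cv2.cvtColor(im,cv2.COLOR_BGR2HSV); return cv2.inRange(h,(4,70,40),(14,220,255))
```

Run:
```python
from h import *
for n in("top","side"):
    im=cv2.imread(f"pics/{n}0.png")
    for m,nm,a in((clay(im),"clay",600),(cv2.inRange(cv2.cvtColor(im,cv2.COLOR_BGR2HSV),(105,120,40),(125,255,255)),"blue",800)):
        for c in cv2.findContours(m,0,2)[0]:
            if cv2.contourArea(c)>a:
                (u,v),wh,an=cv2.minAreaRect(c);z=63 if nm=="blue" else 100
                print(n,nm,round(u),round(v),np.round(wh),round(an),onz(ray(n,(u,v)),z).round())
# knobs by eye top & side
for k,a,b in(("obl",(226,225),(251,160)),("sq",(338,212),(332,214)),("rnd",(424,296),(308,323))):
    print(k,meet(ray("top",a),ray("side",b)))
```

```text
top clay 224 226 [33. 47.] 10 [591. 164. 100.]
top blue 147 283 [67. 70.] 27 [437. 374.  63.]
top blue 528 292 [103.  63.] 90 [ 423. -653.   63.]
side clay 307 350 [76. 76.] 39 [ 384. -389.  100.]
side clay 328 242 [44. 71.] 9 [ 586. -185.  100.]
side clay 254 183 [54. 48.] 75 [567.  98. 100.]
side blue 165 163 [35. 68.] 81 [435. 370.  63.]
obl (array([590.80462692, 154.4041114 , 130.39330841]), [1.9, 1.9])
sq (array([ 628.01465343, -138.64316557,  127.64871249]), [2.2, 2.2])
rnd (array([ 409.69677908, -356.46964513,  123.56829445]), [1.0, 1.0])
```

Careful with the scale: shifts go in shares of 50 mm and turns go in shares of pi rad. That gives: -40 mm is -0.8, -2.5 mm is -0.05.

shift_gripper([
  {"trans": [-0.8, -0.54, -0.05], "aperture": 85},
  {"trans": [-0.8, -0.54, -0.05], "aperture": 85},
  {"trans": [-0.8, -0.54, -0.05], "aperture": 85},
  {"trans": [-0.8, -0.54, -0.05], "aperture": 85},
  {"trans": [-0.8, -0.54, -0.05], "aperture": 85},
  {"trans": [-0.8, -0.54, -0.05], "aperture": 85},
  {"trans": [-0.8, -0.54, -0.05], "aperture": 85},
  {"trans": [-0.8, -0.54, -0.05], "aperture": 85},
  {"trans": [-0.8, -0.54, -0.05], "aperture": 85},
  {"trans": [-0.8, -0.54, -0.05], "aperture": 85},
  {"trans": [-0.8, -0.54, -0.05], "aperture": 85},
  {"trans": [-0.8, -0.54, -0.05], "aperture": 85},
])

```text
clock: 1.3
eef_pos: [558.0, 159.6, 261.1]
tool_rot: [-3.141, -0.001, 2.827]
force: [-0.1, 0.5, -1.0]
width: 85.1
gripper_force: 0.0
```

Add to h.py:
```python
def snap(tag):
    st=ctrl.read_state(); im=eyes.get_image("wrist"); cv2.imwrite(f"pics/{tag}.png",im); np.save(f"pics/{tag}.npy",{k:st[k] for k in("eef_pos","tool_rot")},allow_pickle=True)
    print(tag,st["clock"],st["eef_pos"].round(1),st["tool_rot"].round(3)); return st,im
def load(tag): return np.load(f"pics/{tag}.npy",allow_pickle=True).item(),cv2.imread(f"pics/{tag}.png")
def plan(p,yaw,st=None):
    st=st or ctrl.read_state(); R=Ro.from_euler("xyz",st["tool_rot"]).as_matrix(); d=R.T@(np.array(p)-st["eef_pos"])
    e=Ro.from_matrix(R.T@Ro.from_euler("xyz",[np.pi,0,yaw]).as_matrix()).as_rotvec()
    print("now",st["eef_pos"].round(1),st["tool_rot"].round(3),"tool d",d.round(1),"norm",round(np.linalg.norm(d)),"rot",e.round(3))
```

Run:
```python
from h import *
snap("w1")
```

```text
w1 1.3 [558.  159.6 261.1] [-3.141e+00 -1.000e-03  2.827e+00]
```

View pics/w1.png

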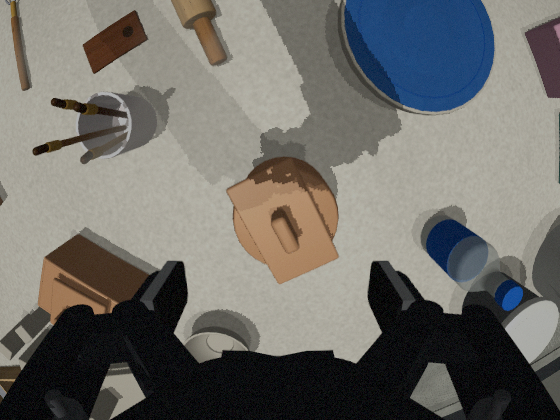

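The wrist view shows the oblong lid on the round caddy, with lid corners near (228,190), (338,257) and (279,283) and the knob near (287,229). Next comes a crop, then a second viewpoint for height.

Scaled: -25 mm is -0.5.

shift_gripper([
  {"trans": [0.5, -0.5, 0], "aperture": 85},
  {"trans": [0.5, -0.5, 0], "aperture": 85},
  {"aperture": 85},
  {"aperture": 85},
])

```text
clock: 1.75
eef_pos: [494.1, 129.3, 261.5]
tool_rot: [3.141, 0.0, 2.826]
force: [0.6, 0.4, -0.1]
width: 84.8
gripper_force: 0.0
```

Run:
```python
from h import *
snap("w2")
st,im=load("w2"); p=pix((591,156,120),st).round(); print(p)
c1=cv2.imread("pics/w1.png")[150:300,215:350]; u,v=p.astype(int); c2=im[v-75:v+75,u-65:u+70]; print("c2 origin",u-65,v-75)
cv2.imwrite("pics/c12.png",cv2.resize(np.hstack([c1,c2]),None,fx=2.9,fy=2.9,interpolation=cv2.INTER_CUBIC))
```

```text
w2 1.75 [494.1 129.3 261.5] [3.141 0.    2.826]
[332. 279.]
c2 origin 267 204
```

View pics/c12.png

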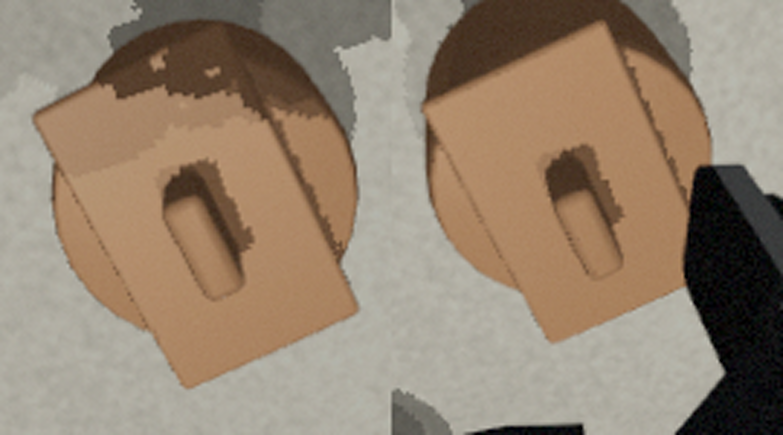

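The crops show the lid plate corners, knob top and caddy outline clearly. I'll triangulate these.

Add to h.py:
```python
def circ(pts):
    P=np.array(pts)[:,:2];s=np.linalg.lstsq(np.c_[2*P,np.ones(len(P))],(P**2).sum(1),rcond=None)[0]
    r=np.sqrt(s[2]+s[0]**2+s[1]**2);return s[:2].round(1),round(r,1),(np.linalg.norm(P-s[:2],axis=1)-r).round(1)
```

Run:
```python
from h import *
s1,_=load("w1");s2,_=load("w2")
f1=lambda x,y:(215+x/2.9,150+y/2.9)
f2=lambda x,y:(267+(x-391.5)/2.9,204+y/2.9)
P={}
for k,a,b in(("A",(34,117),(423,103)),("B",(225,25),(605,20)),("D",(188,387),(553,342)),("K",(204,247),(591,235))):
    r1,r2=ray("wrist",f1(*a),s1),ray("wrist",f2(*b),s2)
    z=137 if k=="K" else 107
    print(k,meet(r1,r2)[0].round(1),meet(r1,r2)[1],"onz",onz(r1,z).round(1),onz(r2,z).round(1)); P[k]=onz(r1,z)
P["C"]=onz(ray("wrist",f1(358,310),s1),107)
A,B,C,D=[P[k][:2] for k in"ABCD"];print("sides",[round(float(np.linalg.norm(q)),1) for q in(B-A,C-B,D-C,A-D)],"ctr",(A+B+C+D)/4)
v=(D-A+C-B);print("yaw",np.arctan2(v[1],v[0]))
print(circ([onz(ray("wrist",f1(*q),s1),92) for q in((53,190),(80,275),(135,327),(358,195),(345,125),(205,20),(130,50))]))
```

```text
A [540.8 115.7 102.2] [0.4, 0.4] onz [540.2 116.4 107. ] [538.7 116.6 107. ]
B [532.  184.3 100.3] [0.2, 0.2] onz [531.  184.4 107. ] [529.7 183.5 107. ]
D [650.4 133.3 106.6] [0.2, 0.2] onz [650.  133.5 107. ] [650.2 133.2 107. ]
K [588.8 158.  137.7] [0.1, 0.1] onz [589.  158.1 137. ] [589.3 158.  137. ]
sides [68.6, 110.0, 66.6, 111.2] ctr [590.2911308  158.40699358]
yaw 0.14578777436184323
(array([585.3, 160.2]), np.float64(55.4), array([-2.9, -0.7,  3. , -0.8, -1.6,  3.5, -0.7]))
```

The numbers are consistent: knob top 137.7 mm, plate about 105 mm, and lid centre (589.5,158.2) at yaw 0.146. Now to plan the grasp.

Run:
```python
from h import *
plan((589.4,158.2,171),0.146+np.pi)
```

```text
now [495.  129.9 261.5] [3.141e+00 1.000e-03 2.827e+00] tool d [-81.   56.   90.7] norm 134 rot [ 0.001  0.001 -0.46 ]
```

Scaled: -27 mm is -0.54, 20 mm is 0.4, -0.115 rad / 3.1416 = -0.0366.

shift_gripper([
  {"trans": [-0.54, 0.374, 0.2], "aperture": 85},
  {"trans": [-0.54, 0.374, 0.2], "aperture": 85},
  {"trans": [-0.54, 0.372, 0.2], "aperture": 85},
  {"trans": [0, 0, 0.4], "turn_vec": [0, 0, -0.0366], "aperture": 85},
  {"trans": [0, 0, 0.4], "turn_vec": [0, 0, -0.0366], "aperture": 85},
  {"trans": [0, 0, 0.4], "turn_vec": [0, 0, -0.0366], "aperture": 85},
  {"turn_vec": [0, 0, -0.0366], "aperture": 85},
  {"aperture": 85},
  {"aperture": 85},
  {"aperture": 85},
])

```text
clock: 2.8
eef_pos: [589.4, 157.9, 171.7]
tool_rot: [3.141, 0.001, -2.998]
force: [0.5, 0.1, 0.6]
width: 85.0
gripper_force: 0.0
```

Run:
```python
from h import *
plan((589.4,158.2,111),0.146+np.pi)
cv2.imwrite("pics/w3.png",snap("w3")[1])
```

```text
now [589.4 157.9 171.7] [ 3.141e+00  1.000e-03 -2.998e+00] tool d [-0.   0.2 60.7] norm 61 rot [ 0.     0.001 -0.002]
w3 2.8 [589.4 157.9 171.7] [ 3.141e+00  1.000e-03 -2.998e+00]
```

View pics/w3.png

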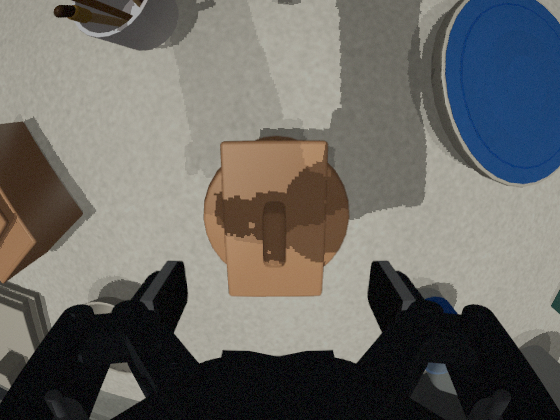

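The view shows the lid square to the fingers, with the knob at (274,233) centred between them. I'll descend, grip and lift a little.

Scaled: 20 mm is 0.4, 12 mm is 0.24.

shift_gripper([
  {"trans": [0, 0, 0.4], "aperture": 85},
  {"trans": [0, 0, 0.4], "aperture": 85},
  {"trans": [0, 0, 0.24], "aperture": 85},
  {"trans": [0, 0, 0.17], "aperture": 85},
  {"aperture": 50},
  {"aperture": 30},
  {"aperture": 22},
  {"aperture": 16},
  {"aperture": 10},
  {"aperture": 5},
  {"aperture": 5},
  {"aperture": 5},
])

```text
clock: 4.05
eef_pos: [589.2, 157.4, 111.5]
tool_rot: [-3.142, 0.001, -2.997]
force: [-0.4, -1.1, 5.2]
width: 12.9
gripper_force: 59.4
```

shift_gripper([
  {"aperture": 5},
  {"aperture": 5},
  {"aperture": 5},
  {"trans": [0, 0, -0.04], "aperture": 5},
  {"trans": [0, 0, -0.06], "aperture": 5},
  {"trans": [0, 0, -0.1], "aperture": 5},
  {"trans": [0, 0, -0.2], "aperture": 5},
  {"trans": [0, 0, -0.2], "aperture": 5},
  {"trans": [0, 0, -0.4], "aperture": 5},
  {"trans": [0, 0, -0.4], "aperture": 5},
  {"aperture": 5},
])

```text
clock: 5.15
eef_pos: [590.9, 158.1, 184.3]
tool_rot: [3.141, 0.007, -2.997]
force: [0.4, -1.1, -1.6]
width: 12.7
gripper_force: 58.4
```

Run:
```python
from h import *
im=eyes.get_image("wrist");snap("w4")
# wheel edges from earlier images: blue mask in w1,w2
for t in("w1","w3"):
    st,im=load(t);m=cv2.inRange(cv2.cvtColor(im,cv2.COLOR_BGR2HSV),(105,130,60),(125,255,255))
    c=max(cv2.findContours(m,0,1)[0],key=cv2.contourArea).reshape(-1,2)
    c=c[(c[:,0]>3)&(c[:,0]<556)&(c[:,1]>3)]
    print(t,circ([onz(ray("wrist",q,st),63) for q in c])[:2])
```

```text
w4 5.2 [589.8 157.8 182.6] [ 3.141  0.004 -2.997]
w1 (array([438. , 374.8]), np.float64(95.0))
w3 (array([437.1, 375. ]), np.float64(95.2))
```

View pics/w4.png

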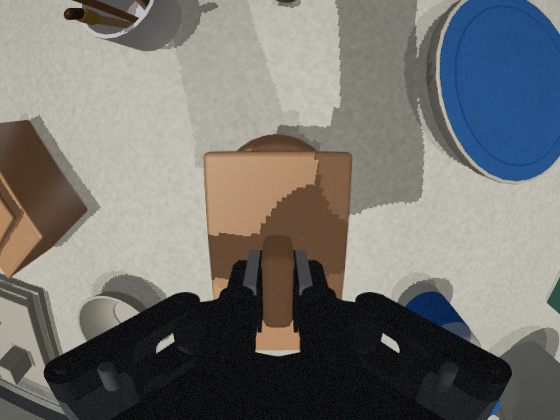

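The lid is held level between the pads. The turntable's centre measures (437.5,375) from two wrist views. I'll move over it.

Run:
```python
from h import *
print("wheel hgt",meet(ray("top",(147,283)),ray("side",(165,163))))
plan((437.5,375,150),0.146+np.pi)
```

```text
wheel hgt (array([436.38801528, 374.98937157,  60.83773835]), [0.6, 0.6])
now [588.8 157.5 181.3] [ 3.141e+00  1.000e-03 -2.996e+00] tool d [118.3 237.1  31.2] norm 267 rot [ 0.     0.001 -0.001]
```

Scaled: 32 mm is 0.64, 28 mm is 0.56.

shift_gripper([
  {"trans": [0.16, 0.32, 0], "aperture": 5},
  {"trans": [0.28, 0.56, 0], "aperture": 5},
  {"trans": [0.32, 0.64, 0], "aperture": 5},
  {"trans": [0.32, 0.64, 0], "aperture": 5},
  {"trans": [0.32, 0.64, 0], "aperture": 5},
  {"trans": [0.32, 0.64, 0], "aperture": 5},
  {"trans": [0.32, 0.64, 0], "aperture": 5},
  {"trans": [0.2, 0.4, 0], "aperture": 5},
  {"trans": [0.126, 0.262, 0], "aperture": 5},
  {"aperture": 5},
  {"aperture": 5},
])

```text
clock: 6.35
eef_pos: [437.5, 373.9, 180.3]
tool_rot: [-3.14, -0.0, -2.997]
force: [0.7, -1.0, -1.2]
width: 12.9
gripper_force: 58.6
```

shift_gripper([
  {"trans": [0, 0, 0.3], "aperture": 5},
  {"trans": [0, 0, 0.4], "aperture": 5},
  {"trans": [0, 0, 0.4], "aperture": 5},
  {"trans": [0, 0, 0.3], "aperture": 5},
  {"trans": [0, 0, 0.2], "aperture": 5},
  {"trans": [0, 0, 0.1], "aperture": 5},
  {"trans": [0, 0, 0.1], "aperture": 5},
  {"trans": [0, 0, 0.04], "aperture": 5},
  {"trans": [0, 0, 0.04], "aperture": 5},
  {"aperture": 5},
  {"aperture": 5},
])

```text
clock: 7.45
eef_pos: [437.4, 375.2, 87.1]
tool_rot: [3.141, 0.0, -2.996]
force: [-0.4, -0.6, -2.6]
width: 12.9
gripper_force: 58.6
```

Expected contact is at TCP z near 80.5, so I'll creep down from here.

Scaled: 1.5 mm is 0.03, 1 mm is 0.02.

shift_gripper([
  {"trans": [0, 0, 0.03], "aperture": 5},
  {"trans": [0, 0, 0.03], "aperture": 5},
  {"trans": [0, 0, 0.02], "aperture": 5},
  {"trans": [0, 0, 0.014], "aperture": 5},
  {"trans": [0, 0, 0.01], "aperture": 5},
  {"aperture": 5},
  {"aperture": 5},
])

```text
clock: 8.15
eef_pos: [437.3, 375.0, 81.6]
tool_rot: [3.142, -0.0, -2.996]
force: [-0.5, -0.5, -1.7]
width: 13.1
gripper_force: 58.6
```

Scaled: 0.5 mm is 0.01, 0.4 mm is 0.008.

shift_gripper([
  {"trans": [0, 0, 0.01], "aperture": 5},
  {"trans": [0, 0, 0.008], "aperture": 5},
  {"aperture": 5},
  {"aperture": 5},
])

```text
clock: 8.55
eef_pos: [437.3, 375.0, 80.7]
tool_rot: [3.142, -0.0, -2.996]
force: [0.7, -0.2, -1.8]
width: 12.8
gripper_force: 58.6
```

shift_gripper([
  {"trans": [0, 0, 0.008], "aperture": 5},
  {"trans": [0, 0, 0.006], "aperture": 5},
  {"aperture": 5},
  {"aperture": 5},
])

```text
clock: 8.95
eef_pos: [437.3, 375.0, 80.5]
tool_rot: [3.141, 0.0, -2.996]
force: [-1.1, -1.2, 5.0]
width: 13.1
gripper_force: 59.6
```

Contact at z = 80.5, matching the expected 63 mm top. I'll open gently and rise.

Scaled: -45 mm is -0.9, -40 mm is -0.8.

shift_gripper([
  {"aperture": 14},
  {"aperture": 18},
  {"aperture": 25},
  {"aperture": 40},
  {"aperture": 60},
  {"aperture": 85},
  {"aperture": 85},
  {"aperture": 85},
  {"trans": [0, 0, -0.4], "aperture": 85},
  {"trans": [0, 0, -0.8], "aperture": 85},
  {"trans": [0, 0, -0.9], "aperture": 85},
  {"trans": [0, 0, -0.9], "aperture": 85},
])

```text
clock: 10.15
eef_pos: [437.0, 374.6, 231.4]
tool_rot: [-3.141, -0.001, -2.996]
force: [0.2, 0.6, 0.1]
width: 85.1
gripper_force: 0.0
```

Run:
```python
from h import *
snap("w5")
plan((560,160,240),0.146+np.pi)
plan((410,-300,240),0.146+np.pi)
```

```text
w5 10.15 [437.  374.6 231.4] [-3.141e+00 -1.000e-03 -2.996e+00]
now [440.4 377.8 239.3] [ 3.134  0.01  -2.997] tool d [ -86.9 -232.8   -1.5] norm 248 rot [ 0.007  0.01  -0.001]
now [440.4 377.8 239.3] [ 3.134  0.01  -2.997] tool d [ 127.9 -666.3   -6.9] norm 678 rot [ 0.007  0.01  -0.001]
```

View pics/w5.png

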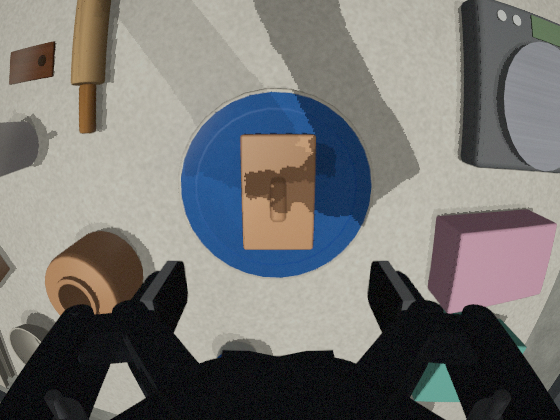

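The oblong lid stands centred on the wheel, with its knob at (278,200). Next I'll look at the open round caddy, then at the round lid.

Scaled: -40 mm is -0.8, -34 mm is -0.68.

shift_gripper([
  {"trans": [-0.24, -0.4, -0.08], "aperture": 85},
  {"trans": [-0.44, -0.8, -0.08], "aperture": 85},
  {"trans": [-0.44, -0.8, 0], "aperture": 85},
  {"trans": [-0.44, -0.8, 0], "aperture": 85},
  {"trans": [-0.44, -0.8, 0], "aperture": 85},
  {"trans": [-0.24, -0.68, 0], "aperture": 85},
  {"trans": [0, -0.3, 0], "aperture": 85},
  {"aperture": 85},
  {"aperture": 85},
])

```text
clock: 11.1
eef_pos: [580.3, 166.3, 237.9]
tool_rot: [3.14, -0.001, -2.995]
force: [-1.0, 0.9, -0.7]
width: 85.0
gripper_force: 0.0
```

Run:
```python
from h import *
snap("w6")
plan((410,-345,250),0.146+np.pi)
```

```text
w6 11.1 [580.3 166.3 237.9] [ 3.140e+00 -1.000e-03 -2.995e+00]
now [580.2 167.2 238. ] [ 3.140e+00 -1.000e-03 -2.993e+00] tool d [ 243.9 -481.5  -12.8] norm 540 rot [ 0.002 -0.001  0.002]
```

Scaled: -43 mm is -0.86, -40 mm is -0.8.

shift_gripper([
  {"trans": [0.24, -0.48, -0.04], "aperture": 85},
  {"trans": [0.4, -0.8, -0.04], "aperture": 85},
  {"trans": [0.44, -0.86, -0.04], "aperture": 85},
  {"trans": [0.44, -0.86, -0.04], "aperture": 85},
  {"trans": [0.44, -0.86, -0.04], "aperture": 85},
  {"trans": [0.44, -0.86, -0.04], "aperture": 85},
  {"trans": [0.44, -0.86, -0.02], "aperture": 85},
  {"trans": [0.44, -0.86, 0], "aperture": 85},
  {"trans": [0.44, -0.86, 0], "aperture": 85},
  {"trans": [0.44, -0.86, 0], "aperture": 85},
  {"trans": [0.4, -0.8, 0], "aperture": 85},
  {"trans": [0.32, -0.66, 0], "aperture": 85},
])

```text
clock: 12.35
eef_pos: [409.7, -347.1, 251.2]
tool_rot: [-3.141, 0.001, -2.994]
force: [0.7, -0.7, 1.0]
width: 85.2
gripper_force: 0.0
```

shift_gripper([
  {"aperture": 85},
  {"aperture": 85},
  {"aperture": 85},
])

```text
clock: 12.65
eef_pos: [410.9, -344.0, 250.9]
tool_rot: [3.14, 0.001, -2.992]
force: [0.7, 0.2, 0.1]
width: 84.7
gripper_force: 0.0
```

Run:
```python
from h import *
snap("w7")
a=cv2.imread("pics/w6.png")[110:330,190:370]; b=cv2.imread("pics/w7.png")[110:330,170:380]
cv2.imwrite("pics/c67.png",cv2.resize(np.hstack([a,b]),None,fx=2,fy=2,interpolation=cv2.INTER_CUBIC))
```

```text
w7 12.65 [ 410.9 -344.   250.9] [ 3.140e+00  1.000e-03 -2.992e+00]
```

View pics/c67.png

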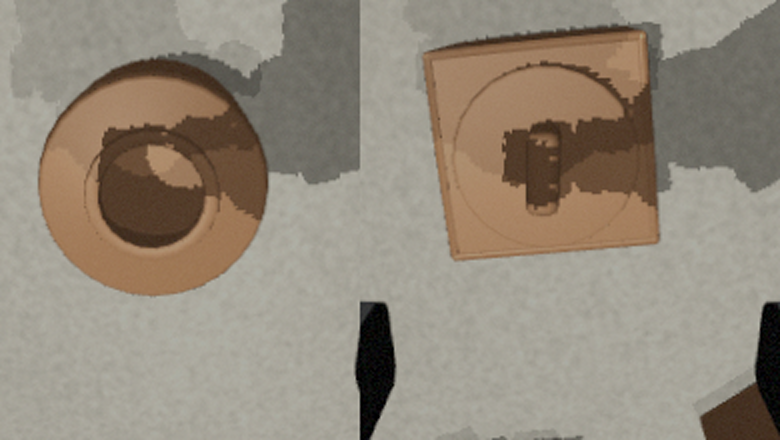

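On the left, the round caddy's open mouth is centred near crop (152,191). On the right, the round lid on the square caddy has its knob-top centre near crop (542,171).

Run:
```python
from h import *
s6,_=load("w6");s7,_=load("w7")
a=lambda x,y:(190+x/2,110+y/2)
b=lambda x,y:(170+(x-360)/2,110+y/2)
W=lambda f,s,z,*q:[onz(ray("wrist",f(*p),s),z) for p in q]
print("rc body",circ(W(a,s6,92,(38,185),(60,250),(100,283),(152,296),(210,280),(245,252),(268,185))))
print("rc rim",circ(W(a,s6,100,(85,190),(219,190),(152,255),(152,127),(105,237),(200,236))))
print("rlid",circ(W(b,s7,107,(453,155),(640,155),(545,64),(545,247),(480,222),(612,90))))
C=np.array(W(b,s7,92,(424,50),(645,30),(660,243),(454,261)))[:,:2]
print("sqc",C.mean(0),[np.linalg.norm(C[i]-C[i-1]).round(1) for i in range(4)],[np.arctan2(*(C[i]-C[i-1])[::-1]).round(3) for i in range(4)])
K=W(b,s7,137,(542,171),(544,128),(541,213));print("knob",K[0],np.arctan2(*(K[1]-K[2])[1::-1]),np.linalg.norm(K[1]-K[2]))
plan((K[0][0],K[0][1],171),-2.99)
```

```text
rc body (array([590.6, 159. ]), np.float64(53.6), array([-0.2,  0.1,  0.1,  0.2, -0.6,  0.2,  0.1]))
rc rim (array([589.8, 158.9]), np.float64(30.1), array([ 0. ,  0.2, -0.2, -0.1,  0.2, -0. ]))
rlid (array([ 406.8, -356.2]), np.float64(42.9), array([-0.4, -0.1,  0. , -0.3,  0.6,  0.2]))
sqc [ 405.85532727 -357.41042893] [np.float64(106.0), np.float64(103.3), np.float64(104.6), np.float64(103.9)] [np.float64(-2.902), np.float64(1.8), np.float64(0.245), np.float64(-1.328)]
knob [ 405.05766702 -356.77266002  137.        ] -3.039968146519271 35.78607896379347
now [ 410.9 -344.2  251. ] [ 3.140e+00  1.000e-03 -2.992e+00] tool d [  7.7 -11.7  80. ] norm 81 rot [ 0.001  0.001 -0.002]
```

Scaled: 20 mm is 0.4, -4 mm is -0.08, 0.02 rad / 3.1416 = 0.0064.

shift_gripper([
  {"trans": [0.04, -0.08, 0.4], "aperture": 85},
  {"trans": [0.04, -0.08, 0.4], "turn_vec": [0, 0, 0.0064], "aperture": 85},
  {"trans": [0.04, -0.08, 0.4], "turn_vec": [0, 0, 0.0064], "aperture": 85},
  {"trans": [0.006, 0, 0.4], "aperture": 85},
  {"aperture": 85},
  {"aperture": 85},
  {"aperture": 85},
])

```text
clock: 13.4
eef_pos: [406.0, -359.2, 172.1]
tool_rot: [-3.14, 0.002, -3.035]
force: [0.6, 0.3, -0.6]
width: 85.3
gripper_force: 0.0
```

Run:
```python
from h import *
snap("w8")
a=cv2.imread("pics/w8.png")[120:320,180:380]
cv2.imwrite("pics/c8.png",cv2.resize(a,None,fx=3,fy=3,interpolation=cv2.INTER_CUBIC))
```

```text
w8 13.4 [ 406.  -359.2  172.1] [-3.140e+00  2.000e-03 -3.035e+00]
```

View pics/c8.png

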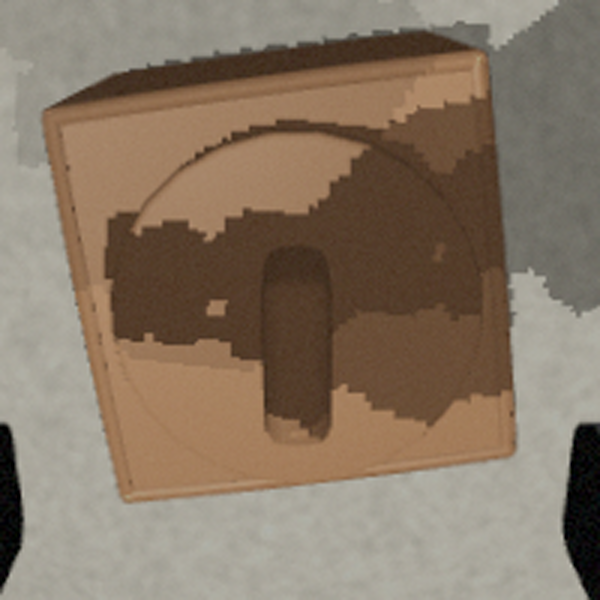

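The knob (crop 298,360) is vertical in the image, so the tool is in line with it. I'll triangulate against w7.

Run:
```python
from h import *
s7,_=load("w7");s8,_=load("w8")
b=lambda x,y:(170+(x-360)/2,110+y/2)
c=lambda x,y:(180+x/3,120+y/3)
for p,q in(((542,171),(298,360)),((544,128),(298,277)),((541,213),(297,443))):
    print(meet(ray("wrist",b(*p),s7),ray("wrist",c(*q),s8)),onz(ray("wrist",c(*q),s8),137).round(1))
C=np.array([onz(ray("wrist",c(*p),s8),92) for p in((44,107),(487,52),(514,455),(124,498))])[:,:2]
print("sqc",C.mean(0),[np.linalg.norm(C[i]-C[i-1]).round(1) for i in range(4)],[np.arctan2(*(C[i]-C[i-1])[::-1]).round(3) for i in range(4)])
plan((406,-357,111.3),-3.035)
```

```text
(array([ 404.84396453, -356.82046831,  137.65807857]), [0.0, 0.0]) [ 405.1 -356.8  137. ]
(array([ 386.38728648, -358.59952422,  142.35100237]), [0.3, 0.3]) [ 388.2 -358.7  137. ]
(array([ 422.3557651 , -354.9724916 ,  138.75944852]), [0.2, 0.2]) [ 423.3 -355.   137. ]
sqc [ 405.64142228 -357.85874924] [np.float64(103.7), np.float64(103.7), np.float64(103.6), np.float64(103.2)] [np.float64(-2.904), np.float64(1.798), np.float64(0.232), np.float64(-1.343)]
now [ 405.9 -359.4  172.2] [-3.140e+00  2.000e-03 -3.035e+00] tool d [-0.3  2.5 60.9] norm 61 rot [-0.001  0.002 -0.   ]
```

The knob height of 137.7 mm checks out. Now grip and lift.

Scaled: 20 mm is 0.4, 2.5 mm is 0.05.

shift_gripper([
  {"trans": [0, 0.05, 0.4], "aperture": 85},
  {"trans": [0, 0, 0.4], "aperture": 85},
  {"trans": [0, 0, 0.24], "aperture": 85},
  {"trans": [0, 0, 0.176], "aperture": 85},
  {"aperture": 50},
  {"aperture": 30},
  {"aperture": 22},
  {"aperture": 16},
  {"aperture": 10},
  {"aperture": 5},
  {"aperture": 5},
  {"aperture": 5},
])

```text
clock: 14.65
eef_pos: [405.0, -357.4, 110.9]
tool_rot: [-3.14, 0.001, -3.036]
force: [-1.0, -0.2, 6.3]
width: 12.8
gripper_force: 59.3
```

shift_gripper([
  {"aperture": 5},
  {"aperture": 5},
  {"trans": [0, 0, -0.04], "aperture": 5},
  {"trans": [0, 0, -0.06], "aperture": 5},
  {"trans": [0, 0, -0.1], "aperture": 5},
  {"trans": [0, 0, -0.2], "aperture": 5},
  {"trans": [0, 0, -0.4], "aperture": 5},
  {"trans": [0, 0, -0.6], "aperture": 5},
  {"trans": [0, 0, -0.5], "aperture": 5},
  {"trans": [0, 0, -0.3], "aperture": 5},
  {"aperture": 5},
  {"aperture": 5},
])

```text
clock: 15.85
eef_pos: [404.4, -356.7, 220.3]
tool_rot: [-3.142, 0.0, -3.036]
force: [0.5, 0.8, -1.9]
width: 13.0
gripper_force: 58.5
```

Run:
```python
from h import *
snap("w9")
plan((590,159,220),-3.035)
```

```text
w9 15.85 [ 404.4 -356.7  220.3] [-3.142  0.    -3.036]
now [ 404.  -356.4  219.6] [ 3.141e+00 -1.000e-03 -3.036e+00] tool d [-2.391e+02  4.931e+02 -1.000e-01] norm 548 rot [ 0.001 -0.001 -0.001]
```

Scaled: 45 mm is 0.9, 43 mm is 0.86.

shift_gripper([
  {"trans": [-0.14, 0.3, 0], "aperture": 5},
  {"trans": [-0.28, 0.58, 0], "aperture": 5},
  {"trans": [-0.42, 0.86, 0], "aperture": 5},
  {"trans": [-0.44, 0.9, 0], "aperture": 5},
  {"trans": [-0.44, 0.9, 0], "aperture": 5},
  {"trans": [-0.44, 0.9, 0], "aperture": 5},
  {"trans": [-0.44, 0.9, 0], "aperture": 5},
  {"trans": [-0.44, 0.9, 0], "aperture": 5},
  {"trans": [-0.44, 0.9, 0], "aperture": 5},
  {"trans": [-0.44, 0.9, 0], "aperture": 5},
  {"trans": [-0.44, 0.9, 0], "aperture": 5},
  {"trans": [-0.24, 0.52, 0], "aperture": 5},
])

```text
clock: 17.1
eef_pos: [582.6, 144.1, 218.9]
tool_rot: [3.138, -0.001, -3.03]
force: [-0.6, 0.6, -1.7]
width: 13.0
gripper_force: 58.7
```

shift_gripper([
  {"trans": [-0.18, 0.4, 0], "aperture": 5},
  {"aperture": 5},
  {"aperture": 5},
  {"aperture": 5},
])

```text
clock: 17.5
eef_pos: [589.3, 156.6, 219.5]
tool_rot: [-3.14, -0.002, -3.037]
force: [-0.1, -0.7, -1.2]
width: 13.1
gripper_force: 58.7
```

Run:
```python
from h import *
plan((589.5,159,111),-3.035)
```

```text
now [589.3 156.6 219.5] [-3.140e+00 -2.000e-03 -3.037e+00] tool d [ -0.6   2.5 108.5] norm 109 rot [-0.001 -0.002 -0.002]
```

Scaled: 25 mm is 0.5, 15 mm is 0.3.

shift_gripper([
  {"trans": [0, 0.05, 0.3], "aperture": 5},
  {"trans": [0, 0, 0.5], "aperture": 5},
  {"trans": [0, 0, 0.5], "aperture": 5},
  {"trans": [0, 0, 0.3], "aperture": 5},
  {"trans": [0, 0, 0.16], "aperture": 5},
  {"trans": [0, 0, 0.1], "aperture": 5},
  {"trans": [0, 0, 0.06], "aperture": 5},
  {"aperture": 5},
  {"aperture": 5},
])

```text
clock: 18.4
eef_pos: [590.4, 160.3, 124.9]
tool_rot: [3.141, 0.001, -3.037]
force: [-0.2, -0.2, -1.6]
width: 13.0
gripper_force: 58.7
```

Run:
```python
from h import *
plan((589.5,159,111),-3.035);snap("w10")
```

```text
now [590.4 160.3 124.9] [ 3.141e+00  1.000e-03 -3.037e+00] tool d [ 1.1 -1.2 13.9] norm 14 rot [ 0.     0.001 -0.002]
w10 18.4 [590.4 160.3 124.9] [ 3.141e+00  1.000e-03 -3.037e+00]
```

View pics/w10.png

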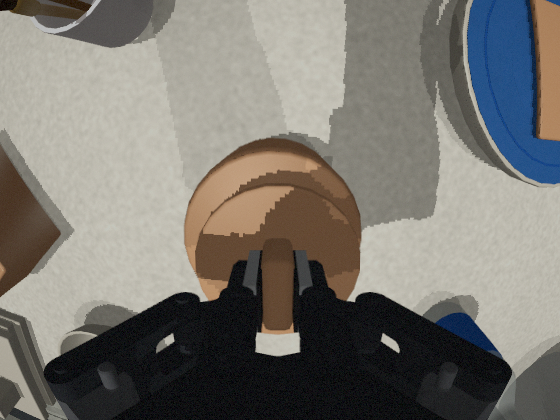

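The lid is over the round caddy. Its centre column is about 278 against the caddy's 272, about 2 to 3 mm off, so I'll correct by dy −2 and lower it.

shift_gripper([
  {"trans": [0.01, -0.04, 0.06], "aperture": 5},
  {"trans": [0, 0, 0.06], "aperture": 5},
  {"trans": [0, 0, 0.05], "aperture": 5},
  {"trans": [0, 0, 0.03], "aperture": 5},
  {"trans": [0, 0, 0.02], "aperture": 5},
  {"trans": [0, 0, 0.02], "aperture": 5},
  {"trans": [0, 0, 0.01], "aperture": 5},
  {"aperture": 5},
  {"aperture": 5},
])

```text
clock: 19.35
eef_pos: [589.7, 158.2, 111.8]
tool_rot: [3.142, 0.0, -3.036]
force: [-0.2, 0.6, -2.4]
width: 12.9
gripper_force: 58.7
```

shift_gripper([
  {"trans": [0, 0, 0.008], "aperture": 5},
  {"trans": [0, 0, 0.006], "aperture": 5},
  {"aperture": 5},
  {"aperture": 5},
])

```text
clock: 19.75
eef_pos: [589.7, 158.2, 111.0]
tool_rot: [3.142, 0.0, -3.036]
force: [0.3, 0.1, -1.8]
width: 12.9
gripper_force: 58.7
```

Scaled: 0.4 mm is 0.008.

shift_gripper([
  {"trans": [0, 0, 0.008], "aperture": 5},
  {"aperture": 5},
  {"aperture": 5},
])

```text
clock: 20.05
eef_pos: [589.7, 158.2, 110.9]
tool_rot: [3.142, 0.0, -3.036]
force: [-2.0, -0.8, 2.3]
width: 13.2
gripper_force: 59.3
```

shift_gripper([
  {"trans": [0, 0, 0.008], "aperture": 5},
  {"aperture": 5},
  {"aperture": 5},
])

```text
clock: 20.35
eef_pos: [589.7, 158.2, 110.9]
tool_rot: [3.142, 0.0, -3.036]
force: [-2.3, -0.1, 5.7]
width: 13.0
gripper_force: 59.9
```

Seated at z = 110.9, the same height as when gripped. I'll release and go to the square lid.

Scaled: -45 mm is -0.9, -35 mm is -0.7.

shift_gripper([
  {"trans": [0, 0, -0.008], "aperture": 14},
  {"aperture": 18},
  {"aperture": 25},
  {"aperture": 40},
  {"aperture": 60},
  {"aperture": 85},
  {"aperture": 85},
  {"trans": [0, 0, -0.3], "aperture": 85},
  {"trans": [0, 0, -0.7], "aperture": 85},
  {"trans": [0, 0, -0.9], "aperture": 85},
  {"trans": [0, 0, -0.6], "aperture": 85},
  {"aperture": 85},
])

```text
clock: 21.55
eef_pos: [592.7, 159.0, 240.6]
tool_rot: [3.14, 0.01, -3.037]
force: [1.1, 0.2, 0.1]
width: 84.8
gripper_force: 0.0
```

shift_gripper([
  {"trans": [-0.02, -0.4, 0], "aperture": 85},
  {"trans": [-0.02, -0.8, 0], "aperture": 85},
  {"trans": [-0.02, -0.9, 0], "aperture": 85},
  {"trans": [-0.02, -0.9, 0], "aperture": 85},
  {"trans": [-0.02, -0.9, 0], "aperture": 85},
  {"trans": [-0.02, -0.9, 0], "aperture": 85},
  {"trans": [-0.02, -0.76, 0], "aperture": 85},
  {"trans": [0, -0.4, 0], "aperture": 85},
  {"aperture": 85},
  {"aperture": 85},
  {"aperture": 85},
])

```text
clock: 22.65
eef_pos: [627.9, -134.9, 235.1]
tool_rot: [3.14, -0.001, -3.034]
force: [-0.1, 0.3, -1.0]
width: 85.2
gripper_force: 0.0
```

```bash
python3 - <<'E'
from h import *
snap("w11")
a=cv2.imread("pics/w11.png")[90:340,150:400]
cv2.imwrite("pics/c11.png",cv2.resize(a,None,fx=2.4,fy=2.4,interpolation=cv2.INTER_CUBIC))
E
```

```text
w11 22.65 [ 627.9 -134.9  235.1] [ 3.140e+00 -1.000e-03 -3.034e+00]
```

View pics/c11.png

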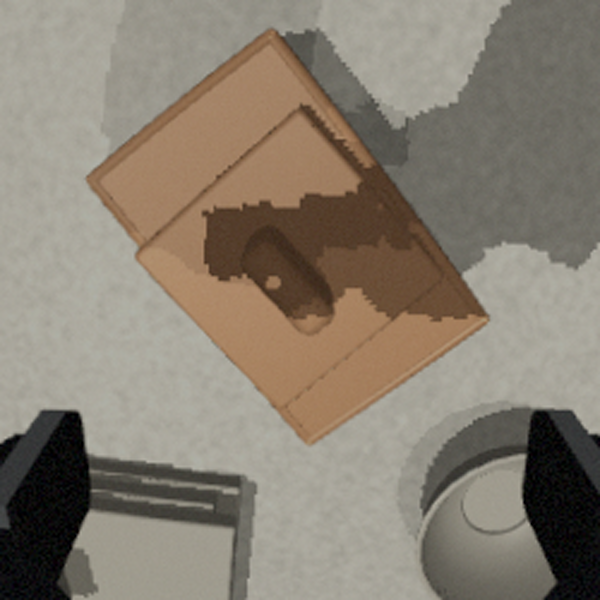

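The square lid's corners are near crop (137,255), (303,108), (443,270) and (285,405). The oblong caddy's corners are near (90,178), (271,30), (488,320) and (310,442). The knob top is near (290,287).

Run:
```python
from h import *
s,_=load("w11")
c=lambda x,y:(150+x/2.4,90+y/2.4)
for n,z,q in(("oblc",92,((90,178),(271,30),(488,320),(310,442))),("sqlid",107,((137,255),(303,108),(443,270),(285,405)))):
    C=np.array([onz(ray("wrist",c(*p),s),z) for p in q])[:,:2]
    print(n,C.mean(0),[np.linalg.norm(C[i]-C[i-1]).round(1) for i in range(4)],[np.arctan2(*(C[i]-C[i-1])[::-1]).round(3) for i in range(4)])
K=onz(ray("wrist",c(290,287),s),137);print(K)
for y in(.6,-2.55,2.2):plan((K[0],K[1],171),y)
print(ctrl.read_state()["qpos"])
```

```text
oblc [ 626.12565216 -138.40950098] [np.float64(137.8), np.float64(87.4), np.float64(139.0), np.float64(88.0)] [np.float64(-2.384), np.float64(2.337), np.float64(0.761), np.float64(-0.818)]
sqlid [ 627.53677939 -138.26529531] [np.float64(79.8), np.float64(79.8), np.float64(77.2), np.float64(78.8)] [np.float64(-2.301), np.float64(2.391), np.float64(0.828), np.float64(-0.718)]
[ 627.60690714 -138.36727379  137.        ]
now [ 628.  -134.9  235.3] [ 3.14  -0.    -3.033] tool d [ 0.7 -3.5 64.3] norm 64 rot [ 0.00e+00 -2.00e-03  2.65e+00]
now [ 628.  -134.9  235.3] [ 3.14  -0.    -3.033] tool d [ 0.7 -3.5 64.3] norm 64 rot [ 0.002  0.    -0.483]
now [ 628.  -134.9  235.3] [ 3.14  -0.    -3.033] tool d [ 0.7 -3.5 64.3] norm 64 rot [ 1.00e-03 -1.00e-03  1.05e+00]
[ 0.154915    0.61302824  0.02300056  1.53500835 -0.01737246  0.9944805
  1.86223533]
```

Scaled: 12 mm is 0.24, -3.5 mm is -0.07, -0.13 rad / 3.1416 = -0.0414.

shift_gripper([
  {"trans": [0.014, -0.07, 0.2], "turn_vec": [0, 0, -0.0318], "aperture": 85},
  {"trans": [0, 0, 0.2], "turn_vec": [0, 0, -0.0414], "aperture": 85},
  {"trans": [0, 0, 0.2], "turn_vec": [0, 0, -0.0414], "aperture": 85},
  {"trans": [0, 0, 0.2], "turn_vec": [0, 0, -0.0414], "aperture": 85},
  {"trans": [0, 0, 0.24], "turn_vec": [0, 0, -0.0414], "aperture": 85},
  {"trans": [0, 0, 0.24], "turn_vec": [0, 0, -0.0337], "aperture": 85},
  {"aperture": 85},
  {"aperture": 85},
  {"aperture": 85},
])

```text
clock: 23.6
eef_pos: [628.2, -140.4, 172.4]
tool_rot: [-3.141, 0.001, -2.311]
force: [-0.2, -0.1, 0.5]
width: 85.1
gripper_force: 0.0
```

```bash
python3 - <<'E'
from h import *
snap("w12")
a=cv2.imread("pics/w12.png")[110:330,165:385]
cv2.imwrite("pics/c12b.png",cv2.resize(a,None,fx=2.7,fy=2.7,interpolation=cv2.INTER_CUBIC))
E
```

```text
w12 23.6 [ 628.2 -140.4  172.4] [-3.141e+00  1.000e-03 -2.311e+00]
```

View pics/c12b.png

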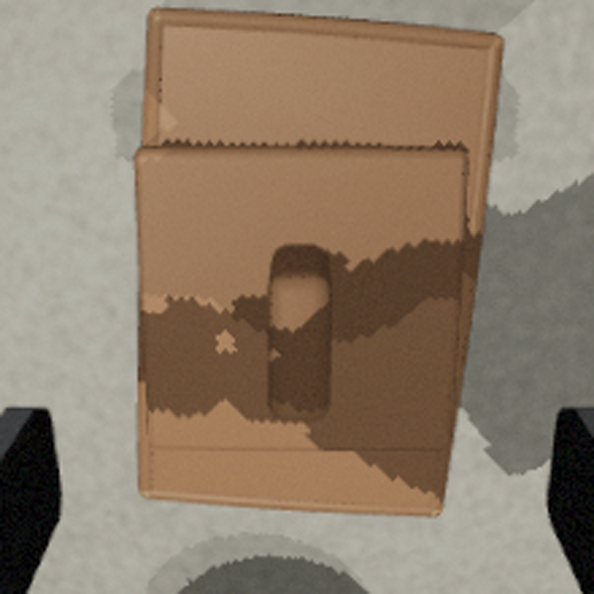

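The knob top is at crop (300,346) and lines up with the tool; the lid's edges are level in the image.

Run:
```python
from h import *
s1,_=load("w11");s2,_=load("w12")
c=lambda x,y:(150+x/2.4,90+y/2.4); e=lambda x,y:(165+x/2.7,110+y/2.7)
print(meet(ray("wrist",c(290,287),s1),ray("wrist",e(300,346),s2)),onz(ray("wrist",e(300,346),s2),137))
for p,q in(((137,255),(137,150)),((303,108),(467,149)),((443,270),(448,449))):print(meet(ray("wrist",c(*p),s1),ray("wrist",e(*q),s2)))
C=np.array([onz(ray("wrist",e(*p),s2),107) for p in((137,150),(467,149),(448,449),(145,447))])[:,:2]
print("sqlid",C.mean(0),[np.linalg.norm(C[i]-C[i-1]).round(1) for i in range(4)],[np.arctan2(*(C[i]-C[i-1])[::-1]).round(3) for i in range(4)])
C=np.array([onz(ray("wrist",e(*p),s2),92) for p in((148,8),(502,36),(440,517),(140,494))])[:,:2]
print("oblc",C.mean(0),[np.linalg.norm(C[i]-C[i-1]).round(1) for i in range(4)],[np.arctan2(*(C[i]-C[i-1])[::-1]).round(3) for i in range(4)])
plan((627.8,-138.4,111.2),-2.311)
```

```text
(array([ 630.06210391, -138.31809871,  129.76302485]), [0.7, 0.7]) [ 627.36552756 -140.54144863  137.        ]
(array([ 632.44502363, -195.74224091,  101.27693811]), [0.5, 0.5])
(array([ 572.27056363, -140.49184802,  102.63933814]), [1.1, 1.1])
(array([625.45438242, -83.59377329, 108.80853666]), [0.6, 0.6])
sqlid [ 628.75039476 -139.60172985] [np.float64(80.4), np.float64(79.9), np.float64(81.1), np.float64(81.9)] [np.float64(-2.344), np.float64(2.403), np.float64(0.823), np.float64(-0.747)]
oblc [ 626.24695359 -139.26028454] [np.float64(139.3), np.float64(90.3), np.float64(140.4), np.float64(90.2)] [np.float64(-2.38), np.float64(2.325), np.float64(0.761), np.float64(-0.829)]
now [ 628.2 -140.5  172.5] [-3.140e+00  1.000e-03 -2.311e+00] tool d [-1.3  1.8 61.3] norm 61 rot [-0.001  0.001 -0.   ]
```

Careful with the scale: shifts go in shares of 50 mm and turns go in shares of pi rad. That gives: 20 mm is 0.4, 12 mm is 0.24.

shift_gripper([
  {"trans": [-0.01, 0.012, 0.4], "aperture": 85},
  {"trans": [0, 0, 0.4], "aperture": 85},
  {"trans": [0, 0, 0.24], "aperture": 85},
  {"trans": [0, 0, 0.184], "aperture": 85},
  {"aperture": 50},
  {"aperture": 30},
  {"aperture": 22},
  {"aperture": 16},
  {"aperture": 10},
  {"aperture": 5},
  {"aperture": 5},
  {"aperture": 5},
])

```text
clock: 24.85
eef_pos: [628.2, -140.5, 111.2]
tool_rot: [-3.14, 0.001, -2.311]
force: [-0.1, -0.7, 5.3]
width: 13.0
gripper_force: 59.4
```

shift_gripper([
  {"aperture": 5},
  {"aperture": 5},
  {"trans": [0, 0, -0.04], "aperture": 5},
  {"trans": [0, 0, -0.06], "aperture": 5},
  {"trans": [0, 0, -0.1], "aperture": 5},
  {"trans": [0, 0, -0.2], "aperture": 5},
  {"trans": [0, 0, -0.4], "aperture": 5},
  {"trans": [0, 0, -0.6], "aperture": 5},
  {"trans": [0, 0, -0.2], "aperture": 5},
  {"aperture": 5},
  {"aperture": 5},
  {"aperture": 5},
])

```text
clock: 26.05
eef_pos: [626.4, -140.0, 188.9]
tool_rot: [3.139, -0.002, -2.31]
force: [-0.7, 0.2, -1.2]
width: 12.9
gripper_force: 58.7
```

Run:
```python
from h import *
snap("w13")
plan((405.7,-357.8,190),-2.311)
```

```text
w13 26.05 [ 626.4 -140.   188.9] [ 3.139e+00 -2.000e-03 -2.310e+00]
now [ 626.5 -140.1  188.9] [ 3.139e+00 -2.000e-03 -2.310e+00] tool d [309.7  16.3  -0.6] norm 310 rot [ 0.002 -0.002  0.001]
```

Scaled: 42 mm is 0.84, 40 mm is 0.8, 0.12 rad / 3.1416 = 0.0382.

shift_gripper([
  {"trans": [0.32, 0.02, 0], "aperture": 5},
  {"trans": [0.6, 0.03, 0], "aperture": 5},
  {"trans": [0.8, 0.04, 0], "aperture": 5},
  {"trans": [0.84, 0.044, 0], "aperture": 5},
  {"trans": [0.84, 0.044, 0], "aperture": 5},
  {"trans": [0.84, 0.044, 0], "aperture": 5},
  {"trans": [0.84, 0.044, 0], "aperture": 5},
  {"trans": [0.64, 0.036, 0], "aperture": 5},
  {"trans": [0.32, 0.02, 0], "turn_vec": [0, 0, 0.0223], "aperture": 5},
  {"trans": [0.14, 0.006, 0], "turn_vec": [0, 0, 0.035], "aperture": 5},
  {"turn_vec": [0, 0, 0.0382], "aperture": 5},
  {"turn_vec": [0, 0, 0.0382], "aperture": 5},
])

```text
clock: 27.3
eef_pos: [406.4, -356.8, 190.2]
tool_rot: [3.141, 0.0, -2.738]
force: [0.4, 0.4, -0.9]
width: 13.3
gripper_force: 58.6
```

shift_gripper([
  {"turn_vec": [0, 0, 0.0318], "aperture": 5},
  {"turn_vec": [0, 0, 0.0245], "aperture": 5},
  {"aperture": 5},
  {"aperture": 5},
  {"aperture": 5},
])

```text
clock: 27.8
eef_pos: [406.9, -356.8, 190.3]
tool_rot: [3.141, 0.0, -2.906]
force: [-0.1, -0.5, -1.0]
width: 13.0
gripper_force: 58.6
```

Run:
```python
from h import *
plan((405.7,-357.8,111),-2.908)
snap("w14")
```

```text
now [ 406.9 -356.8  190.3] [ 3.141  0.    -2.906] tool d [ 1.4 -0.8 79.3] norm 79 rot [0.    0.    0.002]
w14 27.8 [ 406.9 -356.8  190.3] [ 3.141  0.    -2.906]
```

Scaled: 20 mm is 0.4, 15 mm is 0.3.

shift_gripper([
  {"trans": [0.028, -0.016, 0.3], "aperture": 5},
  {"trans": [0, 0, 0.4], "aperture": 5},
  {"trans": [0, 0, 0.3], "aperture": 5},
  {"trans": [0, 0, 0.2], "aperture": 5},
  {"trans": [0, 0, 0.12], "aperture": 5},
  {"trans": [0, 0, 0.08], "aperture": 5},
  {"trans": [0, 0, 0.06], "aperture": 5},
  {"trans": [0, 0, 0.04], "aperture": 5},
  {"trans": [0, 0, 0.03], "aperture": 5},
  {"aperture": 5},
  {"aperture": 5},
])

```text
clock: 28.95
eef_pos: [405.7, -358.2, 114.1]
tool_rot: [-3.141, 0.0, -2.907]
force: [0.5, 0.1, -1.4]
width: 12.9
gripper_force: 58.6
```

shift_gripper([
  {"trans": [0, 0, 0.012], "aperture": 5},
  {"trans": [0, 0, 0.01], "aperture": 5},
  {"trans": [0, 0, 0.01], "aperture": 5},
  {"aperture": 5},
  {"aperture": 5},
])

```text
clock: 29.45
eef_pos: [405.6, -358.1, 112.3]
tool_rot: [3.142, -0.0, -2.907]
force: [-0.9, 0.4, -1.0]
width: 12.8
gripper_force: 58.6
```

Scaled: 0.5 mm is 0.01, 0.4 mm is 0.008.

shift_gripper([
  {"trans": [0, 0, 0.01], "aperture": 5},
  {"trans": [0, 0, 0.008], "aperture": 5},
  {"aperture": 5},
  {"aperture": 5},
])

```text
clock: 29.85
eef_pos: [405.6, -358.1, 111.4]
tool_rot: [3.141, -0.0, -2.907]
force: [-0.5, 0.0, -1.7]
width: 12.9
gripper_force: 58.6
```

shift_gripper([
  {"trans": [0, 0, 0.008], "aperture": 5},
  {"aperture": 5},
  {"aperture": 5},
])

```text
clock: 30.15
eef_pos: [405.6, -358.2, 111.2]
tool_rot: [-3.141, 0.0, -2.907]
force: [-0.5, 0.8, 1.7]
width: 13.1
gripper_force: 59.0
```

shift_gripper([
  {"trans": [0, 0, 0.008], "aperture": 5},
  {"aperture": 5},
  {"aperture": 5},
])

```text
clock: 30.45
eef_pos: [405.6, -358.2, 111.2]
tool_rot: [-3.141, 0.0, -2.907]
force: [-1.0, 1.8, 5.2]
width: 12.9
gripper_force: 59.7
```

Home at z = 111.2. I'll release, rise and pass over the open oblong caddy for a look.

Scaled: -45 mm is -0.9, -35 mm is -0.7.

shift_gripper([
  {"trans": [0, 0, -0.008], "aperture": 14},
  {"aperture": 18},
  {"aperture": 25},
  {"aperture": 40},
  {"aperture": 60},
  {"aperture": 85},
  {"aperture": 85},
  {"trans": [0, 0, -0.3], "aperture": 85},
  {"trans": [0, 0, -0.7], "aperture": 85},
  {"trans": [0, 0, -0.9], "aperture": 85},
  {"trans": [0, 0, -0.6], "aperture": 85},
  {"aperture": 85},
])

```text
clock: 31.65
eef_pos: [407.9, -360.1, 240.4]
tool_rot: [-3.134, 0.006, -2.908]
force: [-0.1, -0.6, 0.5]
width: 85.1
gripper_force: 0.0
```

Run:
```python
from h import *
snap("w15")
plan((610,-130,236),-2.996)
```

```text
w15 31.65 [ 407.9 -360.1  240.4] [-3.134  0.006 -2.908]
now [ 406.6 -359.   238.1] [-3.138e+00  3.000e-03 -2.908e+00] tool d [-250.9  175.6    2.1] norm 306 rot [-0.004  0.003  0.088]
```

Scaled: -38 mm is -0.76, -32 mm is -0.64, 0.048 rad / 3.1416 = 0.0153.

shift_gripper([
  {"trans": [-0.32, 0.22, 0], "aperture": 85},
  {"trans": [-0.64, 0.45, 0], "aperture": 85},
  {"trans": [-0.76, 0.53, 0], "aperture": 85},
  {"trans": [-0.76, 0.53, 0], "aperture": 85},
  {"trans": [-0.76, 0.53, 0], "aperture": 85},
  {"trans": [-0.76, 0.53, 0], "aperture": 85},
  {"trans": [-0.64, 0.45, 0], "turn_vec": [0, 0, 0.0127], "aperture": 85},
  {"trans": [-0.38, 0.27, 0], "turn_vec": [0, 0, 0.0153], "aperture": 85},
  {"aperture": 85},
  {"aperture": 85},
  {"aperture": 85},
])

```text
clock: 32.8
eef_pos: [608.3, -131.4, 235.0]
tool_rot: [-3.141, -0.003, -2.997]
force: [0.3, -0.2, -0.3]
width: 84.9
gripper_force: 0.0
```

Run:
```python
from h import *
snap("w16")
plan((438,355,240),-2.996)
a=cv2.imread("pics/w16.png")[100:340,150:410];b=cv2.imread("pics/w15.png")[100:340,170:390]
cv2.imwrite("pics/c16.png",cv2.resize(np.hstack([a,b]),None,fx=1.6,fy=1.6,interpolation=cv2.INTER_CUBIC))
```

```text
w16 32.8 [ 608.3 -131.4  235. ] [-3.141e+00 -3.000e-03 -2.997e+00]
now [ 608.4 -131.6  235.4] [-3.141e+00 -2.000e-03 -2.998e+00] tool d [ 98.8 506.   -4.7] norm 516 rot [-0.    -0.002 -0.002]
```

View pics/c16.png

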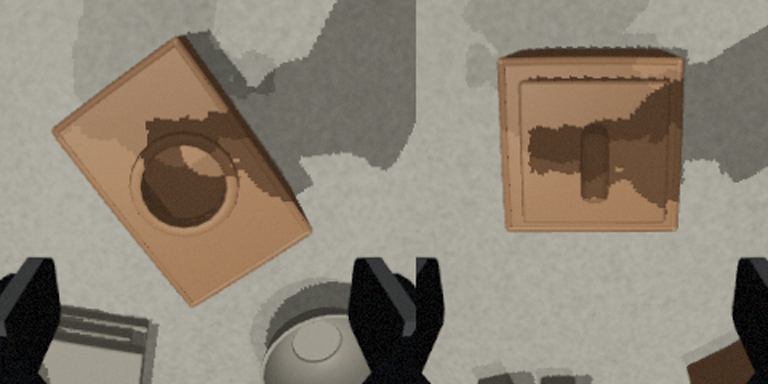

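The right crop shows the square lid flat and in line on its caddy. The left crop shows the oblong caddy's mouth near (185,184).

Scaled: 46 mm is 0.92, 36 mm is 0.72.

shift_gripper([
  {"trans": [0.08, 0.4, 0], "aperture": 85},
  {"trans": [0.14, 0.72, 0], "aperture": 85},
  {"trans": [0.18, 0.92, 0], "aperture": 85},
  {"trans": [0.18, 0.92, 0], "aperture": 85},
  {"trans": [0.18, 0.92, 0], "aperture": 85},
  {"trans": [0.18, 0.92, 0], "aperture": 85},
  {"trans": [0.18, 0.92, 0], "aperture": 85},
  {"trans": [0.18, 0.92, 0], "aperture": 85},
  {"trans": [0.18, 0.92, 0], "aperture": 85},
  {"trans": [0.18, 0.92, 0], "aperture": 85},
  {"trans": [0.18, 0.92, 0], "aperture": 85},
  {"trans": [0.14, 0.72, 0.08], "aperture": 85},
])

```text
clock: 34.05
eef_pos: [437.4, 358.2, 232.6]
tool_rot: [3.14, 0.001, -2.995]
force: [0.7, -0.5, -0.1]
width: 85.2
gripper_force: 0.0
```

shift_gripper([
  {"trans": [0.08, 0.4, 0], "aperture": 85},
  {"aperture": 85},
  {"aperture": 85},
  {"aperture": 85},
])

```text
clock: 34.45
eef_pos: [432.5, 373.0, 232.1]
tool_rot: [-3.14, 0.0, -2.999]
force: [-0.4, -0.7, -0.4]
width: 85.2
gripper_force: 0.0
```

Run:
```python
from h import *
s,_=load("w16"); c=lambda x,y:(150+x/1.6,100+y/1.6)
print("rim",circ([onz(ray("wrist",c(*p),s),100) for p in((131,183),(239,183),(185,131),(183,237),(150,145),(222,220))]))
C=np.array([onz(ray("wrist",c(*p),s),92) for p in((52,130),(178,37),(312,230),(192,306))])[:,:2]
print("oblc",C.mean(0),[np.linalg.norm(C[i]-C[i-1]).round(1) for i in range(4)],[np.arctan2(*(C[i]-C[i-1])[::-1]).round(3) for i in range(4)])
snap("w17")
for t in("w5","w17"):
    s,im=load(t);m=cv2.inRange(cv2.cvtColor(im,cv2.COLOR_BGR2HSV),(3,70,30),(16,255,255))
    cs=[k for k in cv2.findContours(m,0,2)[0] if cv2.contourArea(k)>1500]
    for k in cs:
        b=cv2.boxPoints(cv2.minAreaRect(k)); C=np.array([onz(ray("wrist",p,s),76) for p in b])[:,:2]
        print(t,C.mean(0).round(1),[np.linalg.norm(C[i]-C[i-1]).round(1) for i in range(4)],[np.arctan2(*(C[i]-C[i-1])[::-1]).round(3) for i in range(4)])
plan((437.3,375,141),-2.996)
```

```text
rim (array([ 625.5, -138.4]), np.float64(30.5), array([-0.3,  0. ,  0.7,  0.8, -0.5, -0.9]))
oblc [ 625.68752195 -138.51617945] [np.float64(138.9), np.float64(89.5), np.float64(137.9), np.float64(89.3)] [np.float64(-2.384), np.float64(2.323), np.float64(0.756), np.float64(-0.807)]
w17 34.45 [432.5 373.  232.1] [-3.14   0.    -2.999]
w5 [575.3 165.5] [np.float64(106.9), np.float64(168.0), np.float64(85.3), np.float64(176.5)] [np.float64(-2.559), np.float64(2.199), np.float64(0.655), np.float64(-0.821)]
w5 [437.1 376.7] [np.float64(112.2), np.float64(67.7), np.float64(112.3), np.float64(74.1)] [np.float64(-3.025), np.float64(1.716), np.float64(0.173), np.float64(-1.427)]
w17 [576.9 159.8] [np.float64(103.2), np.float64(179.3), np.float64(81.1), np.float64(187.8)] [np.float64(-2.554), np.float64(2.209), np.float64(0.663), np.float64(-0.815)]
w17 [437.4 376.6] [np.float64(112.3), np.float64(68.0), np.float64(112.3), np.float64(74.6)] [np.float64(-3.028), np.float64(1.713), np.float64(0.173), np.float64(-1.429)]
now [432.5 373.2 232.1] [-3.14   0.    -2.999] tool d [-5.   1.2 91.1] norm 91 rot [-0.001  0.    -0.003]
```

The lid on the wheel has not moved. Re-grip it at TCP z = 81 and lift.

Scaled: 30 mm is 0.6, 20 mm is 0.4.

shift_gripper([
  {"trans": [-0.1, 0.024, 0.3], "aperture": 85},
  {"trans": [0, 0, 0.6], "aperture": 85},
  {"trans": [0, 0, 0.6], "aperture": 85},
  {"trans": [0, 0, 0.32], "aperture": 85},
  {"aperture": 85},
  {"trans": [0, 0, 0.6], "aperture": 85},
  {"trans": [0, 0, 0.4], "aperture": 85},
  {"trans": [0, 0, 0.2], "aperture": 85},
  {"aperture": 50},
  {"aperture": 30},
  {"aperture": 22},
  {"aperture": 16},
])

```text
clock: 35.7
eef_pos: [436.6, 378.0, 82.1]
tool_rot: [3.14, 0.002, -2.995]
force: [1.0, -0.5, 0.1]
width: 27.7
gripper_force: 0.0
```

shift_gripper([
  {"aperture": 10},
  {"aperture": 5},
  {"aperture": 5},
  {"aperture": 5},
  {"aperture": 5},
  {"aperture": 5},
])

```text
clock: 36.3
eef_pos: [436.4, 377.5, 81.9]
tool_rot: [3.141, 0.001, -2.996]
force: [-0.7, -1.3, 5.7]
width: 12.6
gripper_force: 59.4
```

shift_gripper([
  {"trans": [0, 0, -0.04], "aperture": 5},
  {"trans": [0, 0, -0.06], "aperture": 5},
  {"trans": [0, 0, -0.1], "aperture": 5},
  {"trans": [0, 0, -0.3], "aperture": 5},
  {"trans": [0, 0, -0.6], "aperture": 5},
  {"trans": [0, 0, -0.8], "aperture": 5},
  {"trans": [0, 0, -0.6], "aperture": 5},
  {"trans": [0, 0, -0.24], "aperture": 5},
  {"aperture": 5},
  {"aperture": 5},
])

```text
clock: 37.3
eef_pos: [435.2, 376.8, 216.7]
tool_rot: [-3.14, -0.002, -2.995]
force: [-0.3, 1.2, -2.4]
width: 12.9
gripper_force: 58.7
```

Run:
```python
from h import *
plan((625.6,-138.5,220),0.757-np.pi); print(ctrl.read_state()["qpos"])
```

```text
now [435.2 376.8 216.7] [-3.140e+00 -2.000e-03 -2.995e+00] tool d [-113.3 -537.6   -2.8] norm 549 rot [-0.001 -0.002 -0.611]
[-0.72277156  0.53844938 -0.06048668  1.74362735  0.0406909   0.86313581
  0.91580338]
```

Scaled: -45 mm is -0.9, -43 mm is -0.86.

shift_gripper([
  {"trans": [-0.07, -0.32, 0], "aperture": 5},
  {"trans": [-0.13, -0.6, 0], "aperture": 5},
  {"trans": [-0.18, -0.86, 0], "aperture": 5},
  {"trans": [-0.19, -0.9, 0], "aperture": 5},
  {"trans": [-0.19, -0.9, 0], "aperture": 5},
  {"trans": [-0.19, -0.9, 0], "aperture": 5},
  {"trans": [-0.19, -0.9, 0], "aperture": 5},
  {"trans": [-0.19, -0.9, 0], "aperture": 5},
  {"trans": [-0.19, -0.9, 0], "aperture": 5},
  {"trans": [-0.19, -0.9, 0], "aperture": 5},
  {"trans": [-0.19, -0.9, 0], "aperture": 5},
  {"trans": [-0.18, -0.86, 0], "aperture": 5},
])

```text
clock: 38.5
eef_pos: [609.3, -97.9, 216.1]
tool_rot: [-3.142, -0.004, -2.997]
force: [0.7, 0.5, -1.8]
width: 12.8
gripper_force: 58.7
```

shift_gripper([
  {"trans": [-0.12, -0.6, 0], "aperture": 5},
  {"trans": [-0.06, -0.31, 0], "turn_vec": [0, 0, -0.0223], "aperture": 5},
  {"turn_vec": [0, 0, -0.0382], "aperture": 5},
  {"turn_vec": [0, 0, -0.0382], "aperture": 5},
  {"turn_vec": [0, 0, -0.0382], "aperture": 5},
  {"turn_vec": [0, 0, -0.035], "aperture": 5},
  {"turn_vec": [0, 0, -0.0223], "aperture": 5},
  {"aperture": 5},
  {"aperture": 5},
  {"aperture": 5},
])

```text
clock: 39.5
eef_pos: [625.4, -138.3, 217.2]
tool_rot: [3.141, -0.001, -2.387]
force: [0.2, 0.1, -2.0]
width: 13.0
gripper_force: 58.8
```

Run:
```python
from h import *
plan((625.6,-138.5,130),0.757-np.pi)
```

```text
now [ 625.4 -138.3  217.2] [ 3.141e+00 -1.000e-03 -2.387e+00] tool d [-0.1 -0.3 87.2] norm 87 rot [ 0.001 -0.001 -0.002]
```

Scaled: 25 mm is 0.5, 22 mm is 0.44.

shift_gripper([
  {"trans": [0, 0, 0.3], "aperture": 5},
  {"trans": [0, 0, 0.5], "aperture": 5},
  {"trans": [0, 0, 0.44], "aperture": 5},
  {"trans": [0, 0, 0.3], "aperture": 5},
  {"trans": [0, 0, 0.2], "aperture": 5},
  {"trans": [0, 0, 0.12], "aperture": 5},
  {"trans": [0, 0, 0.08], "aperture": 5},
  {"trans": [0, 0, 0.05], "aperture": 5},
  {"trans": [0, 0, 0.03], "aperture": 5},
  {"aperture": 5},
  {"aperture": 5},
])

```text
clock: 40.6
eef_pos: [626.3, -137.9, 117.4]
tool_rot: [-3.141, 0.0, -2.385]
force: [0.6, 0.2, -2.0]
width: 12.7
gripper_force: 58.8
```

shift_gripper([
  {"trans": [0, 0, 0.012], "aperture": 5},
  {"trans": [0, 0, 0.01], "aperture": 5},
  {"trans": [0, 0, 0.008], "aperture": 5},
  {"aperture": 5},
  {"aperture": 5},
])

```text
clock: 41.1
eef_pos: [626.0, -137.8, 115.5]
tool_rot: [3.142, 0.0, -2.385]
force: [0.0, 0.5, -1.5]
width: 12.6
gripper_force: 58.8
```

Scaled: 0.7 mm is 0.014, 0.6 mm is 0.012.

shift_gripper([
  {"trans": [0, 0, 0.014], "aperture": 5},
  {"trans": [0, 0, 0.012], "aperture": 5},
  {"trans": [0, 0, 0.01], "aperture": 5},
  {"aperture": 5},
  {"aperture": 5},
])

```text
clock: 41.6
eef_pos: [626.0, -137.8, 113.6]
tool_rot: [3.142, -0.0, -2.385]
force: [0.3, -0.1, -2.3]
width: 12.8
gripper_force: 58.8
```

shift_gripper([
  {"trans": [0, 0, 0.008], "aperture": 5},
  {"trans": [0, 0, 0.006], "aperture": 5},
  {"aperture": 5},
  {"aperture": 5},
])

```text
clock: 42.0
eef_pos: [626.1, -137.8, 113.0]
tool_rot: [3.142, 0.0, -2.385]
force: [0.7, -0.2, -1.9]
width: 13.1
gripper_force: 58.8
```

shift_gripper([
  {"trans": [0, 0, 0.008], "aperture": 5},
  {"aperture": 5},
  {"aperture": 5},
])

```text
clock: 42.3
eef_pos: [626.1, -137.8, 113.0]
tool_rot: [-3.141, 0.0, -2.385]
force: [-1.7, 0.3, 2.0]
width: 12.3
gripper_force: 59.3
```

Contact at 113.0, as expected. One more small press, then release, retreat and take a final look.

Scaled: -45 mm is -0.9, -35 mm is -0.7.

shift_gripper([
  {"trans": [0, 0, 0.006], "aperture": 5},
  {"aperture": 5},
  {"trans": [0, 0, -0.006], "aperture": 14},
  {"aperture": 18},
  {"aperture": 25},
  {"aperture": 40},
  {"aperture": 60},
  {"aperture": 85},
  {"aperture": 85},
  {"trans": [0, 0, -0.3], "aperture": 85},
  {"trans": [0, 0, -0.7], "aperture": 85},
  {"trans": [0, 0, -0.9], "aperture": 85},
])

```text
clock: 43.5
eef_pos: [624.8, -137.6, 207.9]
tool_rot: [3.139, -0.002, -2.385]
force: [1.2, -0.3, 0.0]
width: 84.8
gripper_force: 0.0
```

shift_gripper([
  {"trans": [0, 0, -0.8], "aperture": 85},
  {"aperture": 85},
  {"aperture": 85},
])

```text
clock: 43.8
eef_pos: [626.7, -137.9, 249.7]
tool_rot: [-3.139, 0.002, -2.385]
force: [0.3, -0.1, -1.3]
width: 85.0
gripper_force: 0.0
```

Run:
```python
from h import *
s,w=snap("w18")
sd=eyes.get_image("side"); cv2.imwrite("pics/side1.png",sd); tp=eyes.get_image("top"); cv2.imwrite("pics/top1.png",tp)
W=lambda im,r,c,f:cv2.resize(im[r[0]:r[1],c[0]:c[1]],f,interpolation=cv2.INTER_CUBIC)
L=W(w,(90,340),(150,400),(400,400)); S=W(sd,(140,400),(190,390),(400,520)); 
o=np.zeros((600,800,3),np.uint8); o[:400,:400]=L; o[:520,400:]=S; o[400:,:400]=W(tp,(150,330),(190,460),(400,200))
cv2.imwrite("pics/fin.png",o)
```

```text
w18 43.8 [ 626.7 -137.9  249.7] [-3.139e+00  2.000e-03 -2.385e+00]
```

View pics/fin.png

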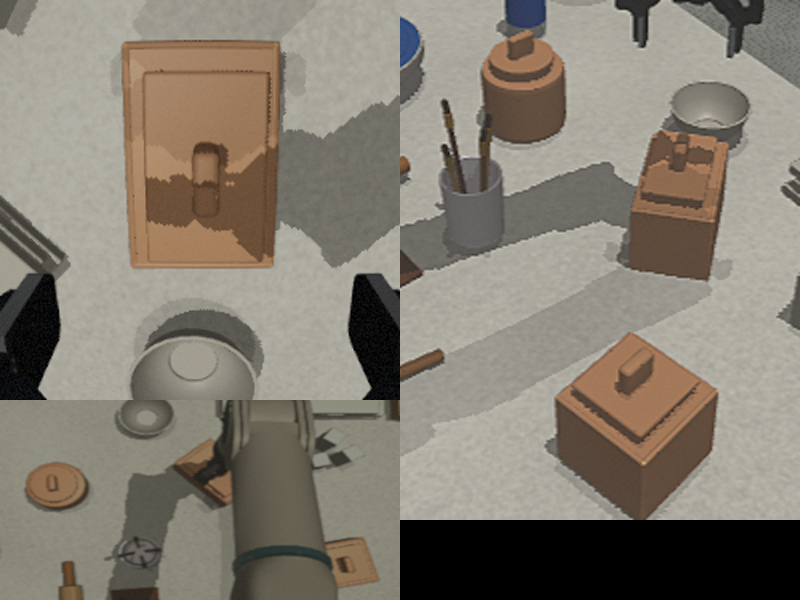

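All three lids lie flat and in line on their own caddies, with the bystanders undisturbed. Handing in.

```bash
python3 -c "
from cell import ctrl, eyes
print(ctrl.finish_job())"
```

```text
the job is handed in; nothing more can be done
None
```

The job is handed in at about 44 s of the 109 s allowed: the final pictures show each lid flat and in line on its own caddy, with no sign that the caddies, bottle, brush pot or bowl were disturbed; no verdict was returned.

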